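# Lay two shield blocks in running bond

## Robot

A 6-joint arm with a two-finger parallel gripper is mounted at the origin on a cart in front of the work surface, level with it; the furniture and walls round the work are solid. World frame = base frame: x ahead of the robot, y to its left, z up, the work surface at z = 0. Lengths are in m, angles in rad, forces in N, time in s.
With the tool pointing down it reaches from about 0.35 to 0.925 m from the base axis. Payload 6.4 kg.
Tool frame: the origin (TCP) lies on the centre line of the jaws, within the pads' length; the fingertips stand 19 mm ahead of it and the grasp point (between the pads) is the TCP (arm.tip_extent is the z of the fingertips in the tool frame, in m); z points along the fingers, y is the line along which they close (so a half turn about z gives the same grasp; the last joint's range is limited). The gripper opens to 94 mm and grips with 3 to 60 N. Pads are 16 mm wide; open, the fingers measure 119 mm over their backs; the gripper's body (75 mm by 177 mm) begins 78 mm behind the grasp point.
Start: joints at [1.056, 0.245, 1.558, -0, 1.339, -0.174], TCP at [0.217, 0.613, 0.191] pointing down, gripper open.
Joint ranges: [-3.13, 3.13], [-1.02, 2.26], [0.13, 2.54], [-0.95, 4.09], [0.21, 2.88], [-2.74, 2.74]. Speed limits (rad/s): [2.57, 2.57, 3.14, 3.14, 3.14, 3.14].

## Interface

Orientations are given as a 3x3 rotation matrix whose columns are the frame's x, y, z axes.
In Python, from plant import arm gives the robot as it stands. Calls block until the motion is done:
- arm.move_pose(position, orientation): joint-space move of the TCP to a pose.
- arm.servo_line(position, ori=None, vel=0.15, contact_N=None): straight line of the TCP; ori=None keeps the orientation; vel is the mean speed in m/s. With contact_N (N) it stops when the force on the tool has changed by that much, and returns True; else False.
- arm.move_joints(angles): joint-space move.
- arm.command_gripper(opening, strength=None): finger opening in m; strength is the grip in N (None keeps the last); returns when the fingers have stopped.
- arm.dwell(seconds).
- arm.inverse_kinematics(position, orientation): joint angles nearest the present ones, or None.
- arm.snapshot(name): name is "scene" or "side" or "wrist"; returns the picture (400x640x3 uint8, red, green, blue); there is no depth.
- arm.camera_info(name): a dict with "fx", "fy", "cx", "cy" (pixels), "extrinsics" (4x4, takes a point from world to camera coordinates). Camera axes: x right, y down, z forward; pixel columns grow to the right and rows downward; lengths in m; the calibration is good to about 2 mm. A picture is of the moment at which its call begins: read the wrist's pose just before it. camera_info takes no time and is no camera call; for the wrist camera it gives the pose at the moment of the call.
A pose or a line that the arm cannot do raises arm.MotionError and nothing moves.
- arm.close_job(): hands the job in; it is judged then, once.
Readings, each from a call of its own:
- arm.current_time(): time.
- arm.current_q(): joint angles.
- arm.current_joint_velocities(): joint speeds.
- arm.current_tau(): joint torques, N m.
- arm.current_position(): TCP position.
- arm.current_eef_rot(): TCP orientation.
- arm.current_wrist_force(): force on the tool from outside, world axes, zero at the start.
- arm.current_torque(): the same for the moment, N m.
- arm.current_finger_gap(): finger opening in m.
- arm.current_grip_force(): force on a finger pad.
Only numpy, scipy, OpenCV 4.12 (cv2) and the standard library are available. Lean on these libraries where they do the work, as an engineer would, in place of code of your own. Each camera call takes 0.05 s, during which the arm holds its last target. There are 200 camera calls.

## Task

Carry on the part-built neutron shield with the two full-length blocks from the sloping stand, in running bond, ridges up. Lay one in the second course, close up against the full block already standing there and flush with the wall, and the other in the third course, centred over the joint between these two so that it laps half a block on each. Set them down rather than drop them, leave them fully seated on the ridges below, and leave the half-length block on the stand and the other things where they are.

Things in the scene. Friction and masses are not known exactly. Their poses are not given: they have to be found in the camera images.
- wall: part-built shield of white blocks, fixed, 50 mm thick, long along its y; place and yaw vary. Origin on the bench under its middle. On a 6 mm base plate (80 x 335 mm): three full blocks, y -150 to 150 mm, shoulders at z 56 mm; on these a half block, y -150 to -100, and a full block, y -100 to 0, shoulders at z 106 mm. Ridges as on the loose blocks, 10 mm above the shoulders. All screwed down
- bed_low (a point): middle of the free bed in the second course: the point where the underside centre of a block butted against the standing full block belongs; on the wall's centre line at its y = 50 mm, z = 56 mm (shoulder height of the first course); the point's axes are those of the wall
- bed_high (a point): middle of the bed in the third course, over the joint where the standing full block ends (the wall's y = 0) at z = 106 mm (shoulder height of the second course); the point's axes are those of the wall
- stand: fixed stand of grey tube and steel sheet, 290 mm wide (its y), 125 mm deep; place and yaw vary. Origin on the bench under its middle. Deck sloping 30 degrees, low at its -x side (33 mm above the bench), high at +x (97 mm); a lip 16 mm high along the low edge. The two full blocks and the half block lie on it in any order, side by side, 90 mm from centre to centre (40 mm gaps)
- block_1: white polyethylene block, 100 mm long (its x), 50 wide (y), 50 high (z), 0.2 to 0.34 kg, with a ridge 10 mm high along its top (20 mm wide at the root, 10 at the top) and a matching groove (24 mm wide, 12 deep) along its underside. Origin: underside centre; z to the ridge; ends alike. It lies groove down on the stand, so tipped 30 degrees, its +x end up the slope, its z leaning to the stand's -x
- block_2: the same as block_1: the two are interchangeable
- half_block: half-length block, 50 x 50 x 50 mm plus the same ridge, on the stand beside the two full ones; not needed, stays there. Origin in the underside at the middle of its upper end: the block reaches 50 mm from there along its -x
- source_pot: fixed round source pot, 126 mm across and 171 mm high with its lifting bow, standing behind the wall; origin at the centre of its foot
- square: small steel try square, 83 x 60 x 12 mm, lying loose in front of the wall; origin at the centre of its underside
- oil_bottle: loose oil bottle, 38 mm across, 115 mm high, standing behind the wall; origin at its foot
- marker_pen: marker pen, 135 mm long, 17 mm thick, lying loose in front of the stand; origin at the centre of its underside

How it is judged:
On the way:
1. one full block lies seated and let go in the second course, close up to the standing full block (((x of block_1 in the frame of bed_low between -0.005 and 0.005 m and y of block_1 in the frame of bed_low between -0.003 and 0.008 m and z of block_1 in the frame of bed_low between -0.004 and 0.004 m and angle between the x axis of block_1 and the y axis of bed_low, either way round below 0.06 rad and angle between block_1's own z axis and vertical below 0.05 rad and linear speed of block_1 below 0.02 m/s and contact force between block_1 and the fingers below 0.1 N) or (x of block_2 in the frame of bed_low between -0.005 and 0.005 m and y of block_2 in the frame of bed_low between -0.003 and 0.008 m and z of block_2 in the frame of bed_low between -0.004 and 0.004 m and angle between the x axis of block_2 and the y axis of bed_low, either way round below 0.06 rad and angle between block_2's own z axis and vertical below 0.05 rad and linear speed of block_2 below 0.02 m/s and contact force between block_2 and the fingers below 0.1 N))), for 0.2 s.
At the end, for the whole second after the job is handed in: one full block on the free bed of course two (gap to the standing full block under 8 mm), the other in course three, its middle within 10 mm of the joint; both level to 0.05 rad, in line with the wall to 0.06 rad, flush to 5 mm, seated to 4 mm, at rest and let go (((x of block_1 in the frame of bed_low between -0.005 and 0.005 m and y of block_1 in the frame of bed_low between -0.003 and 0.008 m and z of block_1 in the frame of bed_low between -0.004 and 0.004 m and angle between the x axis of block_1 and the y axis of bed_low, either way round below 0.06 rad and angle between each of block_1, block_2's own z axis and vertical below 0.05 rad and linear speed of each of block_1, block_2 below 0.02 m/s and contact force between each of block_1, block_2 and the fingers below 0.1 N and x of block_2 in the frame of bed_high between -0.005 and 0.005 m and y of block_2 in the frame of bed_high between -0.01 and 0.01 m and z of block_2 in the frame of bed_high between -0.004 and 0.004 m and angle between the x axis of block_2 and the y axis of bed_high, either way round below 0.06 rad) or (x of block_2 in the frame of bed_low between -0.005 and 0.005 m and y of block_2 in the frame of bed_low between -0.003 and 0.008 m and z of block_2 in the frame of bed_low between -0.004 and 0.004 m and angle between the x axis of block_2 and the y axis of bed_low, either way round below 0.06 rad and angle between each of block_2, block_1's own z axis and vertical below 0.05 rad and linear speed of each of block_2, block_1 below 0.02 m/s and contact force between each of block_2, block_1 and the fingers below 0.1 N and x of block_1 in the frame of bed_high between -0.005 and 0.005 m and y of block_1 in the frame of bed_high between -0.01 and 0.01 m and z of block_1 in the frame of bed_high between -0.004 and 0.004 m and angle between the x axis of block_1 and the y axis of bed_high, either way round below 0.06 rad))); the robot touches nothing.
It fails at once if a full block is dropped: it moves faster than 0.6 m/s with no finger on it ((linear speed of block_1 above 0.6 m/s and contact force between block_1 and the fingers below 0.05 N) or (linear speed of block_2 above 0.6 m/s and contact force between block_2 and the fingers below 0.05 N)).
It fails at once if the half-length block is moved more than 30 mm (distance of half_block from where it was at the start of the episode above 0.03 m).
It fails at once if the square, the oil bottle or the marker pen is moved more than 30 mm (distance of any of square, oil_bottle, marker_pen from where it was at the start of the episode above 0.03 m).
It also fails if it takes over 58 s, if anything falls off the work surface, if the arm or the gripper's body presses on something with over 40 N, if the wrist force passes 120 N, or if a joint passes its speed limit or range.

## Working session

There is one attempt and no reset: what is moved stays moved. The work goes in short steps, each a Python script; the robot and the scene stay as the last script left them, time stands still between calls to the robot, and variables do not carry over. Pictures are saved under pics/ and viewed, at most 10 in all, crops included, and the job is handed in when it is done.

```bash
mkdir -p pics; ls; python3 - <<'E'
from plant import arm
import cv2,numpy as np
for n in("scene","side"):
    im=arm.snapshot(n); cv2.imwrite(f"pics/{n}0.png",im[:,:,::-1])
    c=arm.camera_info(n); print(n,c["fx"],c["fy"],c["cx"],c["cy"]);print(np.round(c["extrinsics"],4))
im=arm.snapshot("wrist"); cv2.imwrite("pics/wrist0.png",im[:,:,::-1]); c=arm.camera_info("wrist");print(c["fx"],np.round(c["extrinsics"],4));print(arm.current_time(),arm.tip_extent)
E
```

```text
pics
plant.py
scene 369.8530915685979 369.8530915685979 316.0516767132511 195.52481580522488
[[ 0.5908 -0.8068  0.0041 -0.2816]
 [-0.5444 -0.4024 -0.736   0.3859]
 [ 0.5954  0.4326 -0.677   0.584 ]
 [ 0.      0.      0.      1.    ]]
side 435.30068649977034 435.30068649977034 328.4360606448706 194.62567892199073
[[ 0.8122 -0.5834  0.002  -0.4368]
 [-0.3436 -0.4812 -0.8064  0.2991]
 [ 0.4714  0.6543 -0.5913  1.0068]
 [ 0.      0.      0.      1.    ]]
296.8107502315621 [[ 0.3338  0.9427 -0.0011 -0.6495]
 [ 0.9037 -0.3196  0.285  -0.0292]
 [ 0.2683 -0.0961 -0.9585  0.3926]
 [ 0.      0.      0.      1.    ]]
0.15 0.019
```

View pics/scene0.png

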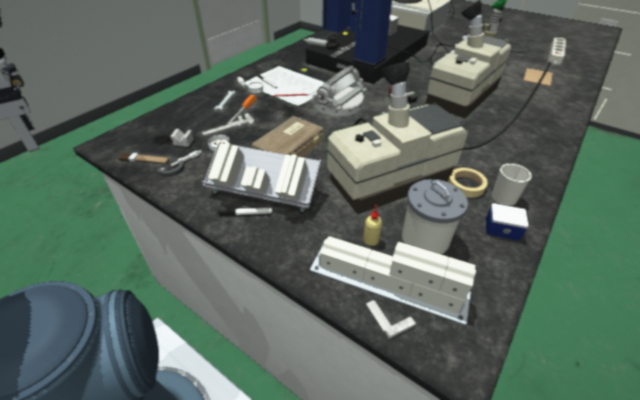

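View pics/side0.png

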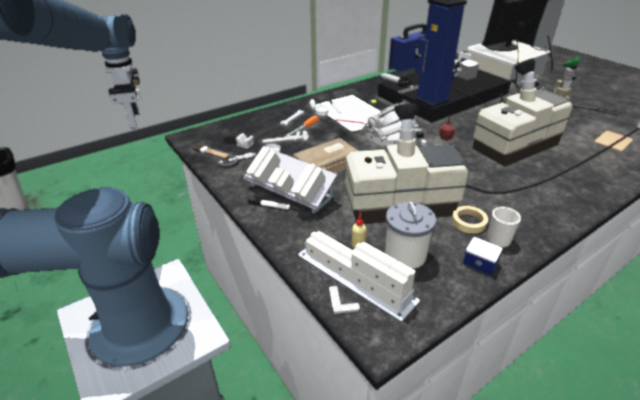

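The scene picture shows the wall with its plate corners at about (311,268) and (466,319), standing blocks on the near right and free bed on the left. The stand has full blocks at about (225,162) and (291,176), with the half block between them at (256,180). The side view agrees: wall corners about (300,257) and (405,312), stand around (290,178). I'll get rough poses first, then look closely with the wrist camera.

```bash
cat > h.py <<'E'
import numpy as np,cv2
from plant import arm
def ray(c,u,v):
    E=np.array(c["extrinsics"]);R=E[:3,:3];d=R.T@np.array([(u-c["cx"])/c["fx"],(v-c["cy"])/c["fy"],1]);return -R.T@E[:3,3],d/np.linalg.norm(d)
def onz(c,u,v,z):
    o,d=ray(c,u,v);return o+d*(z-o[2])/d[2]
def proj(c,P):
    E=np.array(c["extrinsics"]);q=np.atleast_2d(P)@E[:3,:3].T+E[:3,3];return np.c_[c["fx"]*q[:,0]/q[:,2]+c["cx"],c["fy"]*q[:,1]/q[:,2]+c["cy"]]
def tri(obs):
    A=np.zeros((3,3));b=np.zeros(3)
    for c,u,v in obs:
        o,d=ray(c,u,v);M=np.eye(3)-np.outer(d,d);A+=M;b+=M@o
    return np.linalg.solve(A,b)
def down(yaw):  # tool z down, tool y (closing) at yaw+90 ; tool x at yaw
    c,s=np.cos(yaw),np.sin(yaw);return np.array([[c,s,0],[s,-c,0],[0,0,-1.]])
E
python3 - <<'E'
from h import *
np.set_printoptions(precision=3,suppress=True)
s=arm.camera_info("scene");t=arm.camera_info("side");w=arm.camera_info("wrist")
for uv in [(311,268),(466,319)]:print("wall",onz(s,*uv,.006))
for uv in [(300,257),(405,312)]:print("wall side",onz(t,*uv,.006))
for uv in [(225,162),(256,180),(291,176)]:print("blk",onz(s,*uv,.1))
for uv in [(205,187),(308,208)]:print("stand low",onz(s,*uv,.03))
R=arm.current_eef_rot();p=arm.current_position();E=np.array(w["extrinsics"]);C=-E[:3,:3].T@E[:3,3]
print("cam in tool",R.T@(C-p));print(R.T@E[:3,:3].T, R)
E
```

```text
wall [ 0.424 -0.025  0.006]
wall [ 0.507 -0.346  0.006]
wall side [ 0.417 -0.036  0.006]
wall side [ 0.519 -0.336  0.006]
blk [0.503 0.31  0.1  ]
blk [0.498 0.197 0.1  ]
blk [0.56  0.138 0.1  ]
stand low [0.452 0.349 0.03 ]
stand low [0.552 0.08  0.03 ]
cam in tool [ 0.084  0.    -0.193]
[[ 0.    -0.958 -0.285]
 [ 1.     0.     0.   ]
 [-0.    -0.285  0.958]] [[-0.943  0.334 -0.001]
 [ 0.334  0.943 -0.001]
 [ 0.    -0.001 -1.   ]]
```

```bash
python3 - <<'E'
from h import *
np.set_printoptions(precision=2,suppress=True)
W=np.array([.505,-.176]);S=np.array([.56,.236])
for n,c,y in(("wall",W,.252),("stand",S,.356)):
    for k in range(4):
        for dx in(-.08,0,.08):
          for z in (.3,.34):
            q=arm.inverse_kinematics(np.r_[c+dx*np.array([np.cos(y),np.sin(y)]),z],down(y+k*np.pi/2))
            print(n,k,dx,z,q if q is None else np.array(q))
E
```

```text
wall 0 -0.08 0.3 [-0.67 -0.26  1.87 -0.    1.54  0.65]
wall 0 -0.08 0.34 [-0.67 -0.28  1.81 -0.    1.61  0.65]
wall 0 0 0.3 [-0.55 -0.1   1.72 -0.    1.52  0.77]
wall 0 0 0.34 [-0.55 -0.11  1.67 -0.    1.59  0.77]
wall 0 0.08 0.3 [-0.45  0.07  1.56 -0.    1.51  0.87]
wall 0 0.08 0.34 [-0.45  0.05  1.5  -0.    1.58  0.87]
wall 1 -0.08 0.3 [-0.67 -0.26  1.87 -0.    1.54 -0.92]
wall 1 -0.08 0.34 [-0.67 -0.28  1.81 -0.    1.61 -0.92]
wall 1 0 0.3 [-0.55 -0.1   1.72 -0.    1.52 -0.8 ]
wall 1 0 0.34 [-0.55 -0.11  1.67 -0.    1.59 -0.8 ]
wall 1 0.08 0.3 [-0.45  0.07  1.56 -0.    1.51 -0.7 ]
wall 1 0.08 0.34 [-0.45  0.05  1.5  -0.    1.58 -0.7 ]
wall 2 -0.08 0.3 [-0.67 -0.26  1.87 -0.    1.54 -2.49]
wall 2 -0.08 0.34 [-0.67 -0.28  1.81 -0.    1.61 -2.49]
wall 2 0 0.3 [-0.55 -0.1   1.72 -0.    1.52 -2.37]
wall 2 0 0.34 [-0.55 -0.11  1.67 -0.    1.59 -2.37]
wall 2 0.08 0.3 [-0.45  0.07  1.56 -0.    1.51 -2.27]
wall 2 0.08 0.34 [-0.45  0.05  1.5  -0.    1.58 -2.27]
wall 3 -0.08 0.3 [-0.67 -0.26  1.87 -0.    1.54  2.22]
wall 3 -0.08 0.34 [-0.67 -0.28  1.81 -0.    1.61  2.22]
wall 3 0 0.3 [-0.55 
[... 609 characters left out ...]
 1.68 -0.    1.59 -0.17]
stand 1 0 0.3 [ 0.21  0.08  1.55 -0.    1.51 -0.14]
stand 1 0 0.34 [ 0.21  0.07  1.49 -0.    1.58 -0.14]
stand 1 0.08 0.3 [ 0.23  0.27  1.33 -0.    1.54 -0.13]
stand 1 0.08 0.34 [ 0.23  0.26  1.28 -0.    1.61 -0.13]
stand 2 -0.08 0.3 [ 0.19 -0.12  1.74 -0.    1.52 -1.74]
stand 2 -0.08 0.34 [ 0.19 -0.13  1.68 -0.    1.59 -1.74]
stand 2 0 0.3 [ 0.21  0.08  1.55 -0.    1.51 -1.71]
stand 2 0 0.34 [ 0.21  0.07  1.49 -0.    1.58 -1.71]
stand 2 0.08 0.3 [ 0.23  0.27  1.33 -0.    1.54 -1.7 ]
stand 2 0.08 0.34 [ 0.23  0.26  1.28 -0.    1.61 -1.7 ]
stand 3 -0.08 0.3 None
stand 3 -0.08 0.34 None
stand 3 0 0.3 None
stand 3 0 0.34 None
stand 3 0.08 0.3 None
stand 3 0.08 0.34 None
```

```bash
python3 - <<'E'
from h import *
import pickle
W=np.array([.505,-.176]);S=np.array([.56,.236]);D={}
for n,c,y in(("s2",S,.356+np.pi),("s0",S,.356),("w0",W,.252),("w2",W,.252+np.pi)):
    arm.move_pose(np.r_[c,.32],down(y));arm.dwell(.15)
    ci=arm.camera_info("wrist");im=arm.snapshot("wrist");cv2.imwrite(f"pics/{n}.png",im[:,:,::-1]);D[n]=ci
    print(n,arm.current_time())
pickle.dump(D,open("D.pkl","wb"))
E
```

```text
s2 2.25
s0 5.1
w0 6.8333
w2 9.6833
```

View pics/s2.png

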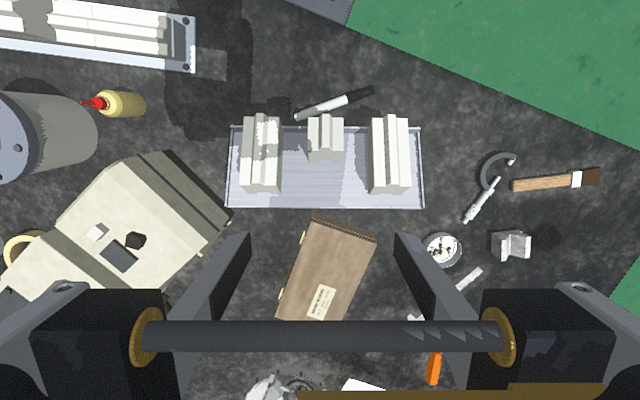

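View pics/s0.png

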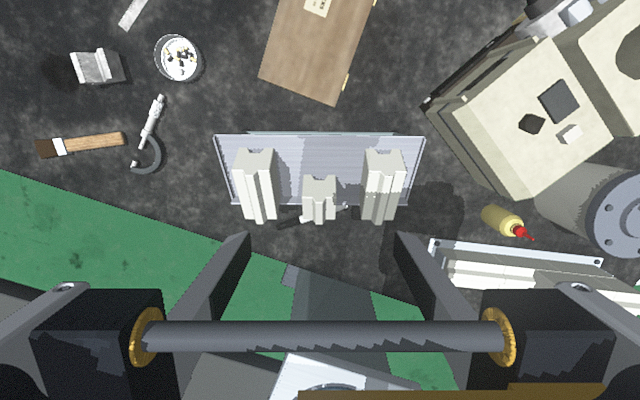

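View pics/w0.png

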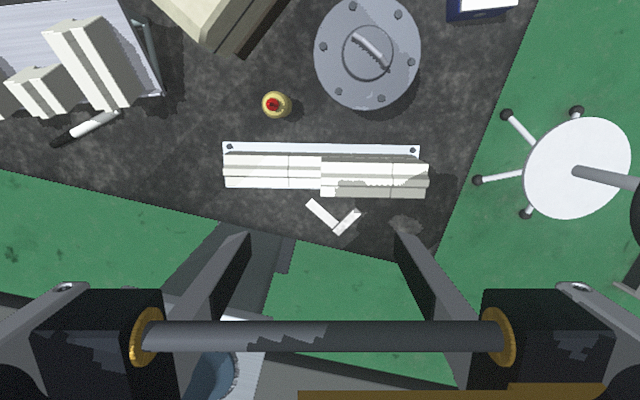

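View pics/w2.png

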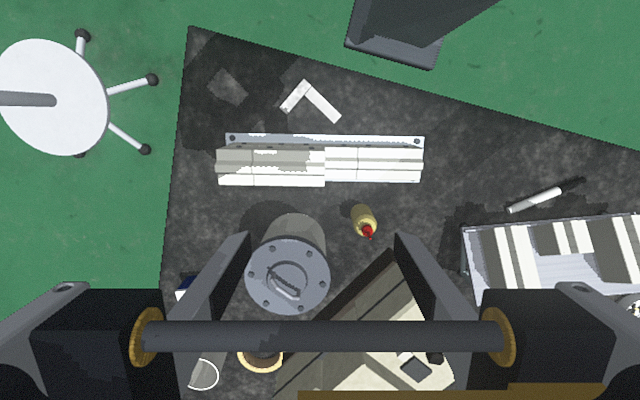

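The views agree. In s2 the full blocks are at about (262,155) and (390,155), with the half block at (325,138) between them. Wall plate corners are at (223,142)/(420,144) in w0 and (226,133)/(424,137) in w2. Next I'll refine by fitting the model edges to both opposed views, with height left free.

```bash
cat > fit.py <<'E'
from h import *
import pickle
from scipy.optimize import minimize
from scipy.spatial.transform import Rotation as Ro
D=pickle.load(open("D.pkl","rb"))
G={n:cv2.cvtColor(cv2.imread(f"pics/{n}.png"),cv2.COLOR_BGR2GRAY).astype(np.float32) for n in D}
def L(*s): return np.array(s,float)*1e-3
box=lambda x0,x1,y0,y1,z:[((x0,y0,z),(x1,y0,z)),((x1,y0,z),(x1,y1,z)),((x1,y1,z),(x0,y1,z)),((x0,y1,z),(x0,y0,z))]
def blk(ax,a,b,z0):  # top edges of a row, long along axis ax from a to b
    e=box(a,b,-25,25,z0+50)
    e+=[((a,s,z0+60),(b,s,z0+60)) for s in(-5,5)]
    if ax==1:e=[tuple((p[1],p[0],p[2]) for p in q) for q in e]
    return e
plate=lambda s:[((s*40,-167.5,6),(s*40,167.5,6)),((s*40,-167.5,6),(s*30,-167.5,6)),((s*40,167.5,6),(s*30,167.5,6))]
WALL=blk(1,0,150,6)+blk(1,-150,0,56)
WE={"w0":L(*(WALL+plate(1))),"w2":L(*(WALL+plate(-1)))}
B=blk(0,-50,50,0)
BE={"s0":L(*(B+[((50,-25,0),(50,-25,50)),((50,25,0),(50,25,50))])),"s2":L(*B)}
def samp(im,p): return cv2.remap(im,p[:,0].astype(np.float32)[None],p[:,1].astype(np.float32)[None],cv2.INTER_LINEAR)[0]
def cost(R,t,E,sg):
    tot=0
    for n,e in E.items():
        g=cv2.GaussianBlur(G[n],(0,0),sg)
        for a,b in e:
            p=proj(D[n],np.linspace(a,b,30)@R.T+t);d=p[-1]-p[0];m=np.array([-d[1],d[0]])/np.linalg.norm(d)
            v=np.abs(samp(g,p+m)-samp(g,p-m))*sg
            tot-=np.minimum(v,40).mean()*np.linalg.norm(d)
    return tot/1000
def fit(mk,E,x0,step):
    x=np.array(x0,float)
    for sg in(4,2.5,1.5,1):
        S=np.vstack([x]+[x+np.eye(len(x))[i]*step[i]*sg/2 for i in range(len(x))])
        r=minimize(lambda x:cost(*mk(x),E,sg),x,method="Nelder-Mead",options=dict(initial_simplex=S,maxiter=400,xatol=1e-5,fatol=1e-5));x=r.x
        print(sg,np.round(x,4),round(r.fun,3))
    return x
wm=lambda x:(Ro.from_euler("z",x[3]).as_matrix(),np.array(x[:3]))
bm=lambda x:(Ro.from_euler("ZY",[x[3],-x[4]]).as_matrix(),np.array(x[:3]))
def rigid2(P,Q):
    P,Q=np.array(P),np.array(Q)[:,:2];p,q=P.mean(0),Q.mean(0);a=(P-p)@[1,1j];b=(Q-q)@[1,1j];y=np.angle((b*a.conj()).sum())
    c,s=np.cos(y),np.sin(y);return q-np.array([[c,-s],[s,c]])@p,y
def draw(n,R,t,E):
    im=cv2.imread(f"pics/{n}.png")if n not in IM else IM[n]
    for a,b in E[n]:
        p=np.round(proj(D[n],np.array([a,b])@R.T+t)*16).astype(int);cv2.line(im,p[0].tolist(),p[1].tolist(),(0,0,255),1,cv2.LINE_AA,4)
    IM[n]=im
IM={}
E
cat > run.py <<'E'
from fit import *
w=rigid2([(.04,.1675),(.04,-.1675),(-.04,-.1675),(-.04,.1675)],[onz(D[n],u,v,.006) for n,u,v in(("w0",223,142),("w0",420,144),("w2",226,133),("w2",424,137))])
s=rigid2([(.0555,-.145),(.0555,.145),(.0555,.145),(.0555,-.145)],[onz(D[n],u,v,.097) for n,u,v in(("s2",225,207),("s2",425,208),("s0",214,134),("s0",424,136))])
print("wall0",w,"stand0",s);out={}
st=[.006,.006,.006,.03]
out["wall"]=fit(wm,WE,[*w[0],0,w[1]],st)
for k,sy in(("bR",-.09),("bL",.09)):
    c,n=np.cos(s[1]),np.sin(s[1]);xy=s[0]+np.array([[c,-n],[n,c]])@[-.01,sy]
    out[k]=fit(bm,BE,[*xy,.058,s[1],np.pi/6],st+[.05])
pickle.dump(out,open("fit.pkl","wb"))
for n in("w0","w2"):draw(n,*wm(out["wall"]),WE)
for n in("s0","s2"):
    for k in("bR","bL"):draw(n,*bm(out[k]),BE)
c=[cv2.resize(IM[n][y:y+h,200:440],None,fx=1.66,fy=1.66*1.5,interpolation=cv2.INTER_CUBIC) for n,y,h in(("w0",130,80),("w2",120,80),("s0",130,110),("s2",100,110))]
cv2.imwrite("pics/ov1.png",np.vstack([np.hstack(c[:2]),np.hstack(c[2:])]))
E
python3 run.py
```

```text
wall0 (array([ 0.49730433, -0.17369494]), np.float64(0.23649454835857348)) stand0 (array([0.55450084, 0.24010297]), np.float64(0.34968190196783966))
4 [ 0.4957 -0.1721  0.0158  0.2238] -70.167
2.5 [ 0.4968 -0.1735 -0.0009  0.2355] -74.416
1.5 [ 0.4967 -0.1739 -0.0022  0.2354] -80.425
1 [ 0.4968 -0.1735 -0.0013  0.2326] -80.355
4 [0.5781 0.1516 0.0709 0.2887 0.5118] -17.461
2.5 [0.5776 0.1535 0.0632 0.3431 0.4813] -19.416
1.5 [0.5777 0.1528 0.0604 0.3427 0.4772] -20.477
1 [0.5783 0.1526 0.0599 0.3392 0.4856] -19.619
4 [0.5138 0.3202 0.0675 0.4003 0.4245] -21.86
2.5 [0.5152 0.3235 0.0662 0.3871 0.4737] -21.053
1.5 [0.518  0.321  0.0656 0.3713 0.5084] -19.781
1 [0.5178 0.322  0.0617 0.3588 0.4933] -19.055
```

View pics/ov1.png

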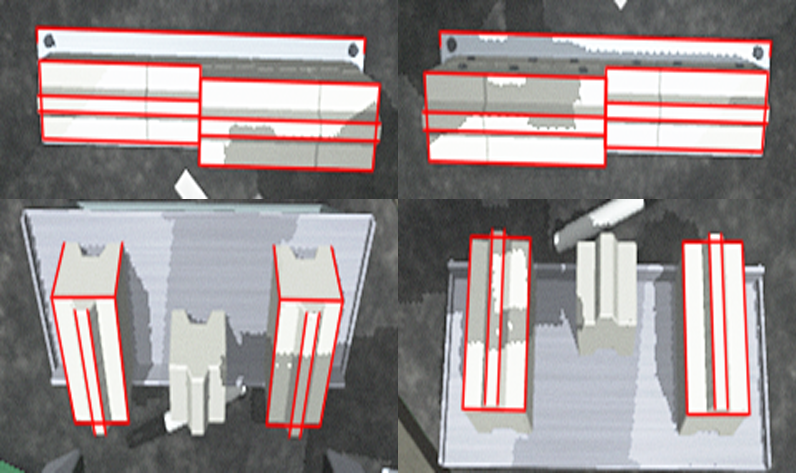

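The wall overlay fits well, with height right to about 1–2 mm. Both blocks fit at a spacing of 0.180 m with slope and yaw consistent with the text. One joint refit at a 30° tilt will settle them.

```bash
cat > run2.py <<'E'
from fit import *
o=pickle.load(open("fit.pkl","rb"))
e2=lambda dy:[tuple((p[0],p[1]+dy,p[2]) for p in q) for q in B+[((50,-25,0),(50,-25,50)),((50,25,0),(50,25,50))]]
E={"s0":L(*(e2(-90)+e2(90))),"s2":L(*([tuple((p[0],p[1]+d,p[2]) for p in q) for d in(-90,90) for q in B]))}
x0=np.r_[(o["bR"][:3]+o["bL"][:3])/2,.345]
for tl in(np.pi/6,.5):
    print(tl);m=lambda x:(Ro.from_euler("ZY",[x[3],-tl]).as_matrix(),np.array(x[:3]))
    x=fit(m,E,x0,[.006,.006,.006,.03])
    if tl>.51:o["pair"]=x
W0=[.4968,-.1735,-.0015,.235]
print("wall z=0:");fit(lambda x:wm([x[0],x[1],0,x[2]]),WE,[.4968,-.1735,.235],[.004,.004,.02])
# pot and bottle
pot=[onz(D["w0"],367,52,.15),onz(D["w2"],287,275,.15)];bot=[onz(D["w0"],275,104,.115),onz(D["w2"],368,231,.115)];print(pot,bot)
pickle.dump(o,open("fit.pkl","wb"))
E
python3 run2.py
```

```text
0.5235987755982988
4 [0.5484 0.2341 0.074  0.3458] -39.018
2.5 [0.5483 0.2393 0.0667 0.3522] -39.885
1.5 [0.5493 0.238  0.0604 0.3502] -39.432
1 [0.5498 0.238  0.0606 0.349 ] -38.118
0.5
4 [0.5476 0.2364 0.0632 0.3478] -38.673
2.5 [0.5473 0.2388 0.0658 0.3522] -39.998
1.5 [0.5484 0.2376 0.0597 0.3497] -39.89
1 [0.5487 0.2376 0.0603 0.3489] -38.416
wall z=0:
4 [ 0.4969 -0.1729  0.2444] -68.704
2.5 [ 0.4968 -0.1737  0.2364] -74.361
1.5 [ 0.4969 -0.174   0.2354] -79.699
1 [ 0.4968 -0.1735  0.2337] -79.933
[array([ 0.65947651, -0.18620747,  0.15      ]), array([ 0.64520474, -0.18913491,  0.15      ])] [array([ 0.57928539, -0.09327041,  0.115     ]), array([ 0.56725339, -0.09061457,  0.115     ])]
```

```bash
cat > task.py <<'E'
from h import *
from scipy.spatial.transform import Rotation as Ro
np.set_printoptions(precision=4,suppress=True)
PAIR=np.array([.5497,.238,.0605]);SY=.349;W=np.array([.4968,-.1737,0]);WY=.235
RB=Ro.from_euler("ZY",[SY,-np.pi/6]).as_matrix();RW=Ro.from_euler("z",WY).as_matrix()
H=.038
RG=np.c_[-RB[:,0],RB[:,1],-RB[:,2]];RP=down(WY+np.pi/2)
def grasp(sy):
    g=PAIR+RB@[0,sy,H]
    arm.move_pose(g+.10*RB[:,2],RG);arm.command_gripper(.080,45)
    hit=arm.servo_line(g,vel=.08,contact_N=15);print("hit",hit,arm.current_position()-g)
    arm.command_gripper(0,45);arm.dwell(.2);print("gap",arm.current_finger_gap(),arm.current_grip_force())
    arm.servo_line(g+[0,0,.06],vel=.06);arm.servo_line(g+[0,0,.17],vel=.2)
    print("lift",arm.current_finger_gap(),arm.current_wrist_force(),arm.current_time())
def bed(y,z): return W+RW@[0,y,z+H]
E
python3 - <<'E'
from task import *
for sy in(-.09,.09):
    g=PAIR+RB@[0,sy,H];print([None if q is None else np.array(q) for q in (arm.inverse_kinematics(g+.1*RB[:,2],RG),arm.inverse_kinematics(g,RG),arm.inverse_kinematics(g+[0,0,.17],RG))])
print(arm.inverse_kinematics(bed(.0525,.056),RP),arm.inverse_kinematics(bed(0,.106+.08),RP))
grasp(-.09)
E
```

```text
[array([-0.0885, -0.3809,  2.2464,  0.295 ,  0.8163, -2.1608]), array([-0.0377, -0.0897,  2.1881,  0.3509,  0.5806, -2.2069]), array([-0.0377, -0.3172,  2.045 ,  0.2364,  0.9363, -2.0517])]
[array([ 0.3831, -0.3292,  2.2091, -0.0253,  0.7385, -1.5226]), array([ 0.3791, -0.0519,  2.1527, -0.0305,  0.5176, -1.5182]), array([ 0.3791, -0.2763,  2.0132, -0.0195,  0.8814, -1.5323])]
[-0.4751  0.006   2.0112 -0.      1.1244 -0.7101] [-0.552  -0.0749  1.8388 -0.      1.3778 -0.787 ]
hit False [ 0.0002 -0.      0.0005]
gap 0.017411644056328404 39.588423894310836
lift 0.017592156141646265 [ 0.4712  0.9497 -3.2716] 15.8417
```

```bash
python3 - <<'E'
from task import *
a=arm.snapshot("scene")[80:280,130:450];b=arm.snapshot("side")[80:280,180:500];
f=lambda x:cv2.resize(x,None,fx=1.25,fy=1.25,interpolation=cv2.INTER_CUBIC)
w=cv2.resize(arm.snapshot("wrist"),(480,300))
o=np.zeros((550,800,3),np.uint8);o[:250,:400]=f(a);o[:250,400:]=f(b);o[250:,:480]=w
cv2.imwrite("pics/held1.png",o[:,:,::-1])
print(arm.current_position(),proj(arm.camera_info("scene"),arm.current_position()),arm.current_torque())
E
```

```text
[0.5615 0.1469 0.2606] [[285.1461 117.1413]] [-0.1514  0.5564 -0.0349]
```

View pics/held1.png

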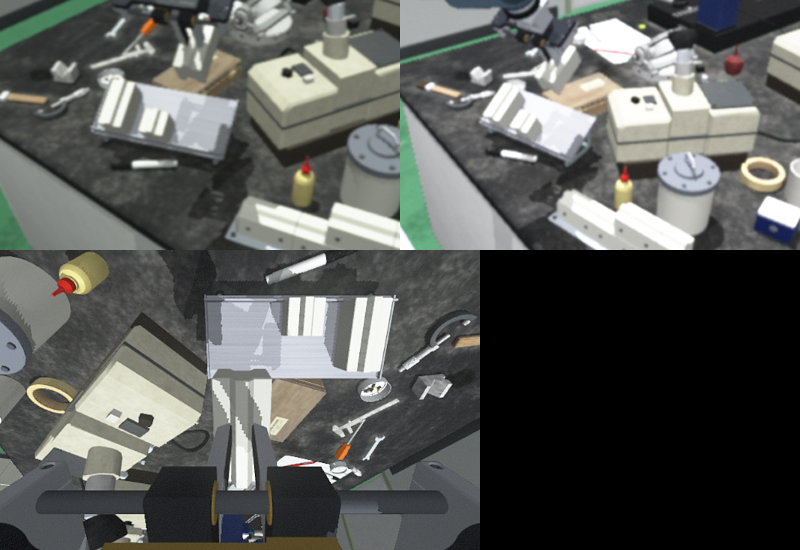

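The picture shows the block lifted but held by its ridge (finger gap 17 mm), at about (190,55) in the scene crop. The half block and the other full block are undisturbed. I'll work out how the block sits in the hand by comparing predicted and seen corners.

```bash
cat > hand.py <<'E'
import fit
from fit import *
np.set_printoptions(precision=4,suppress=True)
tag=__import__("sys").argv[1]
fit.D.clear();fit.G.clear()
for n in("wrist","scene","side"):
    fit.D[n]=arm.camera_info(n);im=arm.snapshot(n);cv2.imwrite(f"pics/{n}.png",im[:,:,::-1]);cv2.imwrite(f"pics/{tag}_{n}.png",im[:,:,::-1])
    fit.G[n]=cv2.cvtColor(im,cv2.COLOR_RGB2GRAY).astype(np.float32)
pickle.dump(fit.D,open(tag+".pkl","wb"))
p=np.array(arm.current_position());R=np.array(arm.current_eef_rot())
RBt=np.c_[-R[:,0],R[:,1],-R[:,2]]
low=[((-50,-25,0),(-50,-25,50)),((-50,25,0),(-50,25,50)),((-50,-25,0),(-50,25,0))]
E={"wrist":L(*(B+low)),"scene":L(*(B+low)),"side":L(*(B+low))}
# x: block origin offset in block axes (dx,dy,h above origin of TCP), pitch about tool y
def m(x):
    Rb=RBt@Ro.from_euler("y",x[3]).as_matrix();return Rb,p-Rb@[x[0],x[1],x[2]]
best=None
for h in(.038,.055,.0716):
    for a in(-.4,0,.4):
        c=cost(*m([0,0,h,a]),E,4);print(h,a,round(c,2))
        if best is None or c<best[0]:best=(c,h,a)
x=fit.fit(m,E,[0,0,best[1],best[2]],[.01,.004,.01,.15])
np.save("hand.npy",x)
for n in E:draw(n,*m(x),E)
f=lambda n:(lambda q:(lambda u,v:cv2.resize(IM[n][max(0,v-50):max(0,v-50)+100,u-65:u+65],(400,300),interpolation=cv2.INTER_CUBIC))(*q.astype(int)))(proj(fit.D[n],m(x)[1])[0])
o=np.zeros((600,800,3),np.uint8);o[:300,:400]=f("scene");o[:300,400:]=f("side");o[300:,:400]=cv2.resize(IM["wrist"][220:400,200:440],(400,300));o[300:,400:]=cv2.resize(cv2.imread("pics/wrist.png")[220:400,200:440],(400,300))
cv2.imwrite(f"pics/{tag}_ov.png",o)
E
python3 hand.py h1
```

```text
Traceback (most recent call last):
  File "hand.py", line 5, in <module>
    fit.D.clear();fit.G.clear()
    ^^^^^
AttributeError: 'function' object has no attribute 'D'
```

```bash
sed -i 's/^import fit$//; s/fit\.D/D/g; s/fit\.G/G/g; s/x=fit\.fit/x=fit/' hand.py; python3 hand.py h1
```

```text
0.038 -0.4 -33.33
0.038 0 -36.73
0.038 0.4 -26.72
0.055 -0.4 -28.4
0.055 0 -30.18
0.055 0.4 -26.39
0.0716 -0.4 -24.94
0.0716 0 -25.71
0.0716 0.4 -22.48
4 [-0.0015 -0.0001  0.0356  0.0029] -37.382
2.5 [-0.0009 -0.0006  0.0391  0.0303] -35.652
1.5 [-0.0018 -0.0006  0.041   0.0255] -33.203
1 [-0.0016 -0.0006  0.041   0.0216] -29.655
```

View pics/h1_ov.png

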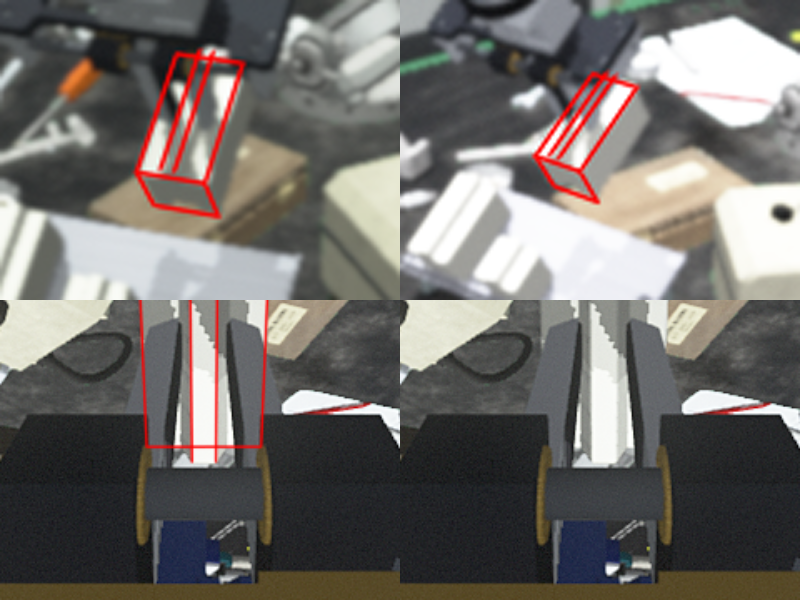

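All three cameras agree that the block is 40 mm below where the stated TCP puts it, as planned. The wrist view, though, shows the fingertips ending near tool z = -12 mm, just above the shoulders, rather than at +19 mm. So the real tips are about 31 mm shorter than stated, which explains the ridge grip. A ridge grip is risky, so I'll set the block back gently and regrasp about 30 mm deeper, feeling for contact.

```bash
python3 - <<'E'
from task import *
g=PAIR+RB@[0,-.09,H]
arm.servo_line(g+[0,0,.02],vel=.15)
print(arm.servo_line(g+[0,0,-.004],vel=.02,contact_N=5),arm.current_position()-g,arm.current_wrist_force())
arm.command_gripper(.08,45);arm.dwell(.2)
print("free",arm.current_wrist_force(),arm.current_time())
g2=PAIR+RB@[0,-.09,.009]
print(arm.servo_line(g2,vel=.04,contact_N=6),RB.T@(arm.current_position()-g2),arm.current_wrist_force())
arm.command_gripper(0,45);arm.dwell(.2);print("gap",arm.current_finger_gap(),arm.current_grip_force(),arm.current_time())
E
```

```text
True [ 0.      0.0002 -0.    ] [-0.6204  0.8194  2.9253]
free [0.8579 0.5753 0.3954] 19.475
False [0.0001 0.     0.    ] [ 0.0251 -0.3903  0.2938]
gap 0.04957312490552829 45.000852942466736 21.1
```

```bash
sed -i 's/^H=.038/H=.009/' task.py; cat >> task.py <<'E'
def place(y,z):
    b=bed(y,z)
    arm.move_pose(b+[0,0,.10],RP);print("above",arm.current_finger_gap(),arm.current_time())
    arm.servo_line(b+[0,0,.016],vel=.12);arm.dwell(.15);f0=np.array(arm.current_wrist_force())
    hit=arm.servo_line(b-[0,0,.006],vel=.025,contact_N=6)
    print("down",hit,RW.T@(np.array(arm.current_position())-b),np.array(arm.current_wrist_force())-f0,arm.current_torque(),arm.current_time())
def up(): # lift held block from stand
    p=np.array(arm.current_position());arm.servo_line(p+[0,0,.06],vel=.08);arm.servo_line(p+[0,0,.19],vel=.25)
E
python3 - <<'E'
from task import *
up();print("lift",arm.current_finger_gap(),arm.current_wrist_force(),arm.current_time())
place(.0535,.056)
E
```

```text
lift 0.049825657897366496 [-0.9259 -0.2831 -4.4148] 22.6667
above 0.04984752546452198 23.875
down True [-0.0003  0.     -0.0016] [ 0.2465 -0.3341  7.2739] [0.1066 0.0657 0.0233] 25.5583
```

```bash
cat >> task.py <<'E'
def release():
    arm.command_gripper(.066,45);arm.dwell(.3);p=np.array(arm.current_position())
    print("released",arm.current_wrist_force(),arm.current_grip_force());arm.servo_line(p+[0,0,.07],vel=.1);arm.servo_line(p+[0,0,.16],vel=.3);print(arm.current_time())
E
python3 - <<'E'
from task import *
p=np.array(arm.current_position())+[0,0,.001]
arm.servo_line(p,vel=.02);hit=arm.servo_line(p-RW@[0,.008,0],vel=.012,contact_N=5)
print(hit,RW.T@(np.array(arm.current_position())-p),RW.T@np.array(arm.current_wrist_force()))
E
```

```text
True [-0.0007 -0.003  -0.0009] [-0.5305  1.2615  3.3331]
```

```bash
python3 - <<'E'
from task import *
release()
grasp(.09)
E
```

```text
released [-1.0724 -0.4408  0.3311] 0.0
28.3667
hit False [0.0002 0.0001 0.0005]
gap 0.049705763169977164 45.001044273376465
lift 0.049691221101670985 [ 0.3545  0.0931 -3.6383] 34.425
```

```bash
python3 - <<'E'
from task import *
place(.0005,.106)
E
```

```text
above 0.049411390607261074 36.2083
down True [-0.0002  0.0001 -0.0015] [-0.2701  0.6146  5.4303] [-0.1991  0.0807 -0.0393] 37.8833
```

The block seated at the same -1.5 mm offset as the first. I'll release it, back away and check with the pictures.

```bash
cat > chk.py <<'E'
from task import *
import fit
release()
p=np.array(arm.current_position());arm.move_pose(W+RW@[0,-.01,.38],down(WY+np.pi));arm.dwell(.15)
fit.D.clear();fit.G.clear()
for n in("wrist","scene","side"):
    fit.D[n]=arm.camera_info(n);im=arm.snapshot(n);cv2.imwrite(f"pics/{n}.png",im[:,:,::-1]);fit.G[n]=cv2.cvtColor(im,cv2.COLOR_RGB2GRAY).astype(np.float32)
tr=lambda y,z:[tuple((q[0],q[1]+y,q[2]+z) for q in s) for s in fit.blk(1,-50,50,0)+[((-25,-50,0),(-25,-50,50)),((-25,50,0),(-25,50,50)),((-25,-50,0),(-25,50,0))]]
for y,z in((50,56),(0,106)):
    E={n:fit.L(*tr(y,z)) for n in fit.D}
    x=fit.fit(lambda x:fit.wm([W[0]+x[0]*RW[0,0]+x[1]*RW[0,1],W[1]+x[0]*RW[1,0]+x[1]*RW[1,1],x[2],WY+x[3]]),E,[0,0,0,0],[.004,.004,.004,.01])
    for n in fit.D:fit.draw(n,RW,W,E)
o=np.zeros((600,800,3),np.uint8);rs=lambda a:cv2.resize(a,(400,300),interpolation=cv2.INTER_CUBIC)
s=fit.IM["scene"][210:330,300:460+20];t=fit.IM["side"][200:320,290:450];raw=cv2.imread("pics/scene.png")
o[:300,:400]=rs(s);o[:300,400:]=rs(t);o[300:,:400]=rs(raw[210:330,300:480]);o[300:,400:]=rs(cv2.imread("pics/wrist.png")[80:260,200:440]);cv2.imwrite("pics/final.png",o)
print(arm.current_time())
E
python3 chk.py
```

```text
released [ 0.0976 -0.1468  0.6219] 0.0
39.9667
4 [ 0.0043  0.0023 -0.0021 -0.0012] -22.21
2.5 [ 0.0127  0.0027 -0.0132  0.0269] -20.586
1.5 [ 0.012   0.0028 -0.0129  0.0324] -17.624
1 [ 0.0133  0.0022 -0.0136  0.0439] -14.028
4 [-0.0014 -0.0065  0.0093  0.0114] -30.24
2.5 [-0.0004 -0.0055  0.0127  0.0108] -28.304
1.5 [-0.0027 -0.0019  0.0062  0.0004] -27.606
1 [-0.0013 -0.0016 -0.0011  0.0016] -24.778
41.675
```

View pics/final.png

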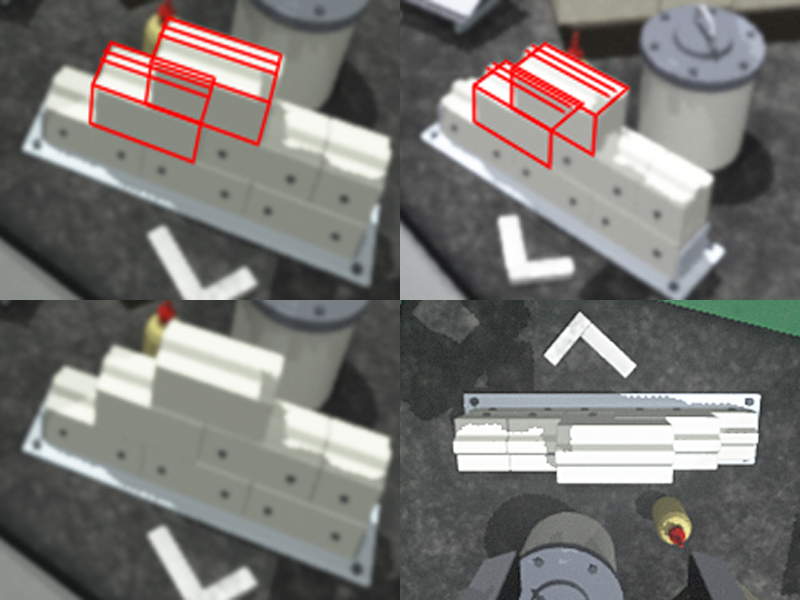

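The final picture shows both blocks seated and flush in running bond. The upper block spans about (155–283, 320–440) in the raw scene crop, centred over the joint, and its fit is within 2 mm. The low block's left end matches its predicted outline at about (93,120), though the upper block hides too much of it for a reliable fit. The bottle and square have not moved.

```bash
python3 -c "
from plant import arm
print(arm.close_job())"
```

```text
the job is handed in; nothing more can be done
None
```

I laid both full blocks, one in the second course against the standing block and one in the third over the joint, and handed the job in at about 42 s; hand-in returned no verdict. In the last picture both look seated and flush, though the upper block hides too much of the lower one for a reliable fit. The first grasp caught the ridge because the fingertips sit about 31 mm short of the stated position, so I set that block back on the stand and regrasped it deeper.

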